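Ready the tube labeller for threading and hold its tensioner back

TASK

A fresh label strip is about to be threaded through the tube labeller. Take the cleaned guide roller (black, orange top) out of the tube rack and stand it upright in the empty socket block on the labeller's deck, pin fully home, and let go of it; then push the blue sprung tensioner arm back to the left, past its ratchet click to its stop, and finish while still holding it there with the fingers: the ratchet alone parks it short, with the brake still on the label roll. Leave the sample tubes and the other things on the bench where they are.

Things in the scene. Friction and masses are not known exactly. Their poses are not given: they have to be found in the camera images.
- labeller: Fixed tube labeller, 300 x 400 mm; origin under its centre, x to its back, y to its left. Deck 60 mm above the bench. On it (x, y in mm; height over deck): control head at x 90 to 146, 75 tall; label roll 122 across at (26, 118), 46; fixed black guide roller 30 across at (-100, 165), 82; tube nest and rollers round (50, -150), 50; peel plate (20, -115), 40; ratchet plunger x 18 to 75, y 0, 30.
- labeller_socket (a point): Centre of the mouth of the empty socket: a round hole 14 mm wide, 24 mm deep, chamfered by 2 mm, in the top of a 50 x 50 x 28 mm aluminium block on the deck, front right, at (-65, -140) mm in the labeller's frame, 88 mm above the bench. Axes as the labeller's.
- tensioner: Blue tensioner arm, swings level about an upright pivot on the deck. Origin on the pivot axis at deck height (60 mm above the bench), at (-18, 0) mm in the labeller's frame; the arm runs 110 mm along its own -x to the axis of its white idler roller. Bar 18 mm wide, top 28 mm above the deck; hub up to 38 mm, with ratchet tooth and sprung brass plunger behind.
- tensioner_swing (a joint): Arm angle, rad. 0: sprung rest, pointing to the labeller's front and 0.45 rad to the right (-y); grows as the tip is pushed left (clockwise from above). Ratchet clicks at about 0.65; if let go beyond it, the arm springs back to about 0.63 and is kept there. Back stop at 0.90. Push at the idler: 3 N at rest, 10 N at the stop, 1 to 2 N more just before the click.
- tensioner_idler (a point): Centre of the top of the white idler roller at the tip of the tensioner arm, upright, free-turning, 24 mm across, 40 mm tall (from 30 to 70 mm above the deck; this point is 130 mm above the bench). Can be pinched from above or pushed from its right side.
- guide_roller: Removable guide roller, loose, upright, 90 g, 76 mm long; origin at the pin's foot, z along its axis. From the foot: steel pin 12 mm across, 22 long, chamfered; flange 30 across, 4 thick; black body 22 across, 44 long; orange end 22 across, 6. Its flange rests on the rack's top, pin loose in one of three cells of the rack's right row, tubes in the other two.
- guide_roller_seat (a point): Centre of the underside of the guide roller's flange, 22 mm above the pin's foot. It meets the socket's mouth when the roller is home.
- rack: Black grid rack for tubes, fixed, 205.5 (x) x 115.5 (y) x 45 mm, 9 x 5 square cells, 19.5 mm wide at a pitch of 22.5 mm. Origin under its centre. The guide roller and tubes a and b stand in the row at y = -45 mm, at x = -90, 0 and 90 mm in any order; tubes c and d in the row at y = +45 mm.
- tube_a: Capped sample tube, 15 mm across (cap 18 mm), 77 mm long, red cap, standing in the rack on the cell's floor; origin at its foot. Leave alone.
- tube_b: As tube_a, red cap. Leave alone.
- tube_c: As tube_a, with a blue cap. Leave alone.
- tube_d: As tube_a, red cap. Leave alone.
- spare_roll: Spare label roll lying flat on the bench, 90 mm across, 27 mm tall; origin under its centre. Leave alone.
- cutters: Side cutters with yellow handles lying on the bench, 160 mm long, 16 mm high; origin at the middle. Leave alone.
- mouse: Black computer mouse, 105 x 60 x 30 mm; origin under its centre. Leave alone.
- scanner: Hand-held barcode scanner lying on its side, about 180 mm long, 40 mm high; origin near its middle on the bench. Leave alone.

How it is judged (in metres and radians):
On the way, in this order (a step that is already met when the one before it is completed fails the run):
1. the guide roller stands home in its socket, let go, with the tensioner arm still at rest (distance between guide_roller_seat and labeller_socket below 0.004 m and angle between guide_roller's own z axis and vertical below 0.08 rad and contact force between the fingers and guide_roller below 0.1 N and value of joint tensioner_swing below 0.3 rad), for 0.2 s.
2. the tensioner arm has been pushed back past its ratchet click (value of joint tensioner_swing above 0.7 rad), for 0.1 s.
At the end, for the whole second after the job is handed in: Fingers hold the tensioner arm back at 0.80 rad or more (stop 0.90, ratchet alone keeps 0.63), pressing it with over 2 N, through the last second; the guide roller is let go, its flange within 4 mm of home and within 0.08 rad of upright; tubes and bench things undisturbed (value of joint tensioner_swing above 0.8 rad and contact force between the fingers and tensioner above 2 N and distance between guide_roller_seat and labeller_socket below 0.004 m and angle between guide_roller's own z axis and vertical below 0.08 rad and contact force between the fingers and guide_roller below 0.1 N); the arm keeps its last pose, push and grip.
It fails at once if a sample tube is lifted, tipped or shifted out of place (distance of any of tube_a, tube_b, tube_c, tube_d from where it was at the start of the episode above 0.015 m or angle between any of tube_a, tube_b, tube_c, tube_d's own z axis and vertical above 0.4 rad).
It fails at once if another thing on the bench is moved by more than 30 mm (distance of any of spare_roll, cutters, mouse, scanner from where it was at the start of the episode above 0.03 m).
It also fails if it takes over 51 s, if anything falls off the work surface, if the arm or the gripper's body presses on something with over 40 N, if the wrist force passes 120 N, or if a joint passes its speed limit or range.

ROBOT

A 6-joint arm with a two-finger parallel gripper is mounted at the origin on the work surface. World frame = base frame: x ahead of the robot, y to its left, z up, the work surface at z = 0. Lengths are in mm, angles in rad, forces in N, time in s.
With the tool pointing down it reaches from about 350 to 775 mm from the base axis. Payload 7.3 kg.
Tool frame: the origin (TCP) lies at the very end of the fingers, on their centre line; the grasp point (between the pads) lies 19 mm behind it; z points along the fingers, y is the line along which they close (so a half turn about z gives the same grasp; the last joint's range is limited). The gripper opens to 92 mm and grips with 3 to 60 N. Pads are 19 mm wide; open, the fingers measure 130 mm over their backs; the gripper's body (75 mm by 190 mm) begins 47 mm behind the grasp point.
Start: joints at [1.144, 0.342, 1.524, -0, 1.275, -0.146], TCP at [145.475, 504.462, 226.741] pointing down, gripper open.
Joint ranges: [-2.53, 2.53], [-0.77, 2.02], [0.04, 2.7], [-1, 4.14], [0.28, 2.66], [-3.11, 3.11]. Speed limits (rad/s): [2.57, 2.57, 3.14, 3.14, 3.14, 3.14].

INTERFACE

Orientations are given as [roll, pitch, yaw] about the fixed x, y, z axes, in that order (R = Rz(yaw) Ry(pitch) Rx(roll)).
In Python, from plant import get_obs, vision, workorder gives the robot as it stands.
- The arm moves only by the shell command python3 -m pendant 'ROWS' [OPENING]. ROWS is a JSON object of lists of equal length, an entry for each row: "dp": the shift along the tool's x, y, z in m, a list of three; "rotation": the turn, a rotation vector about the tool's x, y, z in rad, a list of three. A call has 1 to 8 rows; each row is the pose to reach, as a shift and turn from the pose commanded when the call began, along the tool's axes at that moment; what a row does not reach only later rows make up. A row lasts 1/8 s, in which the tool goes at most 62.5 mm and 10.7 degrees, less where a joint would pass 70% of its speed; a pose out of reach is approached as far as the arm can. A call with a gripper value outside its range is refused whole. OPENING is the finger opening in m, from 0 to 0.0918, set as the call begins (- or left out, the last holds). The fingers move at their own pace and stop on an object; the grip force is fixed at half the most. Time passes only in rows, so rows that repeat a pose let the fingers close. It gives the time, the measured TCP pose, the force, the opening and the grip force at its end, in the units of the state.
- get_obs(): the state, without advancing time (a new reading comes with each control period).
- vision.capture(name): name is "side" or "top"; returns a dict with "pixels" (384x512x3 uint8, red, green, blue), "vfov" (degrees; the focal length in pixels is half the picture's height over the tangent of half this angle, whatever the lens; pixels are square), "cx", "cy" (the principal point, pixels), "pose" (4x4, takes a point from camera to world coordinates). Camera axes: x right, y up, looking along -z (the intrinsics and any distortion apply to the point x, -y, -z); pixel columns grow to the right and rows downward; lengths in mm; the calibration is good to about 2 mm. A picture is of the moment at which its call begins. There is no depth.
- workorder.close_job(): hands the job in; it is judged then, once.
The state is a dict: "time": time; "joint_positions": joint angles; "dq": joint speeds; "tau": joint torques, N m; "tool_pos": TCP position; "tcp_rot": TCP orientation; "contact_force": force on the tool from outside, world axes, zero at the start; "moment": the same for the moment, N m; "grip_width": finger opening in mm; "finger_force": force on a finger pad.
Only numpy, scipy, OpenCV 4.12 (cv2) and the standard library are available. Lean on these libraries where they do the work, as an engineer would, in place of code of your own. Each camera call takes 0.05 s, during which the arm holds its last target. There are 200 camera calls.

## Working session

There is one attempt and no reset: what is moved stays moved. The work goes in short steps, Python scripts to look and compute and a shell command to move; the robot and the scene stay as the last step left them, time stands still between calls to the robot, and variables do not carry over. Pictures are saved under pics/ and viewed, at most 10 in all, crops included, and the job is handed in when it is done.

```bash
mkdir -p pics; ls
python3 - <<'E'
from plant import get_obs, vision
import cv2, numpy as np
for n in("top","side"):
    c=vision.capture(n); np.save(f'pics/{n}0.npy',c,allow_pickle=True)
    print(n,{k:v for k,v in c.items() if k!='pixels'})
    cv2.imwrite(f'pics/{n}0.png',cv2.resize(c['pixels'][...,::-1],(768,576)))
o=get_obs();print(o)
E
```

```text
pics
top {'vfov': 48.45607513850881, 'cx': 253.3143918564, 'cy': 185.83766831632437, 'pose': array([[-6.05561754e-02,  9.70824525e-01, -2.32018731e-01,
         2.48118636e+02],
       [-9.98164223e-01, -5.86494863e-02,  1.51136424e-02,
        -4.20152173e+01],
       [ 1.06491527e-03,  2.32508021e-01,  9.72593896e-01,
         1.23535821e+03],
       [ 0.00000000e+00,  0.00000000e+00,  0.00000000e+00,
         1.00000000e+00]])}
side {'vfov': 53.68652350636123, 'cx': 264.9780769699312, 'cy': 191.43818181035695, 'pose': array([[ 7.66255968e-01,  3.77338177e-01, -5.20065084e-01,
        -3.29141942e+01],
       [-6.42448995e-01,  4.36657812e-01, -6.29753320e-01,
        -7.01582523e+02],
       [-1.05394881e-02,  8.16667530e-01,  5.77012187e-01,
         7.00463741e+02],
       [ 0.00000000e+00,  0.00000000e+00,  0.00000000e+00,
         1.00000000e+00]])}
{'time': 0.1, 'joint_positions': array([ 1.14399502e+00,  3.42654634e-01,  1.52490305e+00, -2.40739476e-05,
        1.27538797e+00, -1.46012106e-01]), 'dq': array([ 9.55311979e-04,  7.16235711e-06, -3.05042143e-03, -2.32866661e-03,
        8.36884496e-04, -4.97485489e-04]), 'tau': array([ 2.67158015e-03, -4.32004559e+01, -2.44698018e+01,  7.21678580e-02,
        5.25774469e-02, -4.69164002e-05]), 'tool_pos': array([145.3293815 , 504.11784853, 226.12006656]), 'tcp_rot': array([-3.14025070e+00, -1.74077333e-04,  2.86081036e+00]), 'contact_force': array([-0.86018283,  0.20990506,  0.37818162]), 'moment': array([ 0.00521012, -0.02120103,  0.05762676]), 'finger_force': 0.0, 'grip_width': 91.74495257051184}
```

View pics/top0.png

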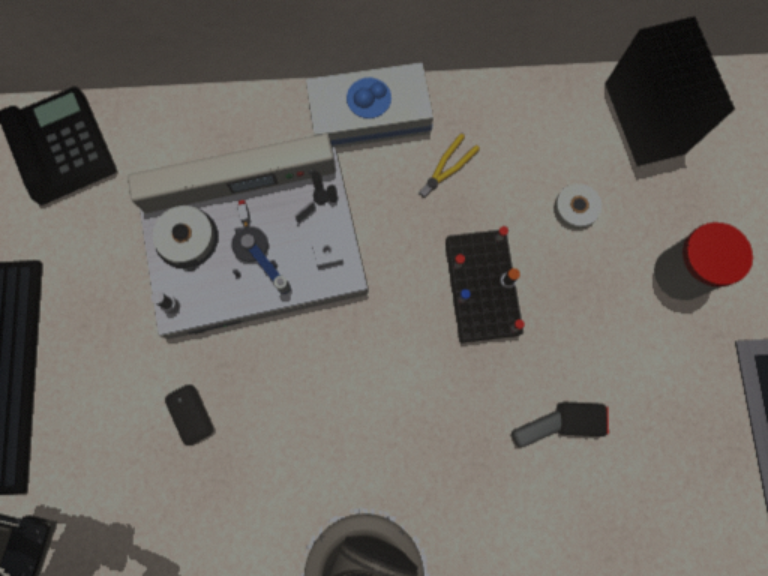

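View pics/side0.png

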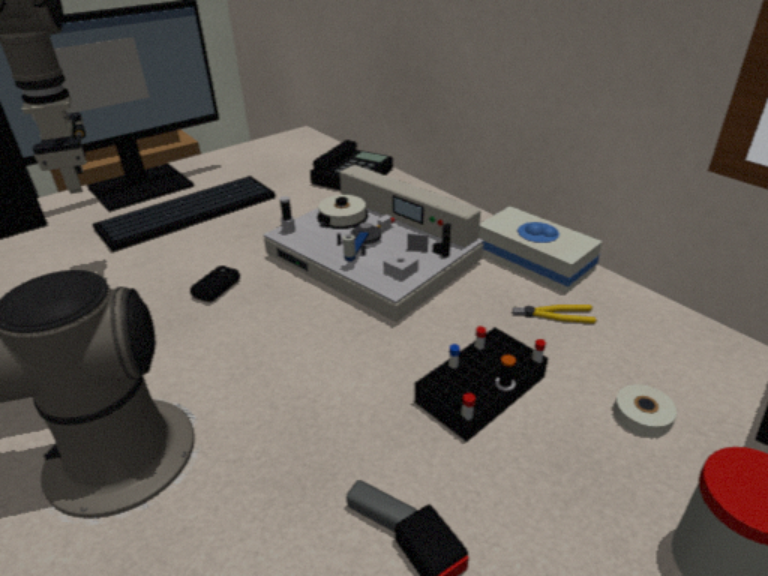

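The top view (1.5x) shows the orange roller top at (514,274), in the rack's middle right cell, with red tubes at (503,231) and (519,324). The socket block is at (327,252) and the idler at (282,283). The side view shows the same: orange at (508,360), block at (401,264), idler at (349,240).

```bash
cat > h.py <<'E'
import numpy as np, cv2
from scipy.ndimage import label, center_of_mass
def ray(c,u,v):
    f=192/np.tan(np.radians(c['vfov']/2)); P=c['pose']
    d=P[:3,:3]@np.array([(u-c['cx'])/f,-(v-c['cy'])/f,-1]); return P[:3,3],d/np.linalg.norm(d)
def plane(c,u,v,z):
    o,d=ray(c,u,v); return o+d*(z-o[2])/d[2]
def proj(c,p):
    f=192/np.tan(np.radians(c['vfov']/2)); P=c['pose']; q=P[:3,:3].T@(np.asarray(p,float)-P[:3,3])
    return c['cx']+f*q[0]/-q[2], c['cy']+f*q[1]/q[2]
def tri(c1,p1,c2,p2):
    o1,d1=ray(c1,*p1);o2,d2=ray(c2,*p2)
    s=np.linalg.lstsq(np.c_[d1,-d2],o2-o1,rcond=None)[0]
    a=o1+s[0]*d1;b=o2+s[1]*d2; return (a+b)/2,np.linalg.norm(a-b)
def blobs(c,h0,h1,smin=120,vmin=60,amin=8):
    h=cv2.cvtColor(c['pixels'],cv2.COLOR_RGB2HSV); m=cv2.inRange(h,(h0,smin,vmin),(h1,255,255))
    n,_,st,ce=cv2.connectedComponentsWithStats(m)
    return [(ce[i].round(2),int(st[i,4]),st[i,:4]) for i in range(1,n) if st[i,4]>=amin]
def load(n): return np.load(f'pics/{n}.npy',allow_pickle=True).item()
E
python3 - <<'E'
from h import *
for n in("top0","side0"):
    c=load(n)
    for nm,a in(("red",(0,5)),("orange",(6,18)),("blue",(100,125))):
        for b in blobs(c,*a,amin=6): print(n,nm,b[0],b[1],b[2],plane(c,*b[0],99).round(0)[:2])
t,s=load("top0"),load("side0")
def crop(c,x,y,w,h,k): return cv2.resize(c['pixels'][y:y+h,x:x+w,::-1],None,fx=k,fy=k,interpolation=cv2.INTER_CUBIC)
a=crop(t,85,85,165,140,4); cv2.imwrite('pics/tc.png',cv2.convertScaleAbs(a,alpha=1.5))
a=crop(s,170,110,160,110,5); cv2.imwrite('pics/sc.png',cv2.convertScaleAbs(a,alpha=1.5))
E
```

```text
top0 red [160.71 134.57] 7 [159 134   4   2] [683. 192.]
top0 red [479.34 168.71] 1447 [458 148  44  43] [ 530. -687.]
top0 red [335.17 153.6 ] 30 [332 151   7   6] [ 598. -293.]
top0 red [306.23 172.15] 39 [303 169   7   7] [ 549. -208.]
top0 red [345.72 215.78] 36 [343 213   7   7] [ 421. -303.]
top0 red [404.43 280.77] 30 [404 272   2  17] [ 242. -437.]
top0 orange [341.92 182.24] 49 [338 179   8   8] [ 515. -303.]
top0 blue [245.5   64.81] 564 [232  52  28  26] [885. -59.]
top0 blue [175.46 174.24] 131 [166 164  19  22] [565. 152.]
top0 blue [310.  195.5] 34 [307 193   7   6] [ 483. -212.]
side0 red [292.89 147.78] 9 [292 146   3   4] [738.  85.]
side0 red [320.42 220.55] 31 [318 218   6   7] [ 533. -230.]
side0 red [359.82 229.05] 38 [357 226   7   8] [ 581. -314.]
side0 red [312.33 265.79] 52 [308 262   9  10] [ 408. -324.]
side0 red [493.09 325.38] 1972 [468 298  44  66] [ 552. -640.]
side0 red [304.03 378.13] 104 [292 370  20  14] [ 221. -488.]
side0 orange [112.36  96.25] 215 [93 86 38 18] [468. 930.]
side0 orange [ 67.5  107.77] 137 [ 55 103  25  11] [281. 928.]
side0 orange [338.6  239.49] 63 [334 236  10   8] [ 514. -305.]
side0 orange [425.42 267.25] 12 [424 264   5   9] [ 588. -483.]
side0 orange [435.44 272.78] 9 [433 271   5   4] [ 590. -505.]
side0 blue [358.51 154.42] 256 [346 148  26  13] [864. -83.]
side0 blue [239.7  159.52] 54 [237 155   8  12] [560. 139.]
side0 blue [357.52 176.5 ] 329 [323 162  75  28] [ 760. -163.]
side0 blue [302.62 232.82] 34 [300 230   6   8] [ 467. -234.]
```

View pics/tc.png

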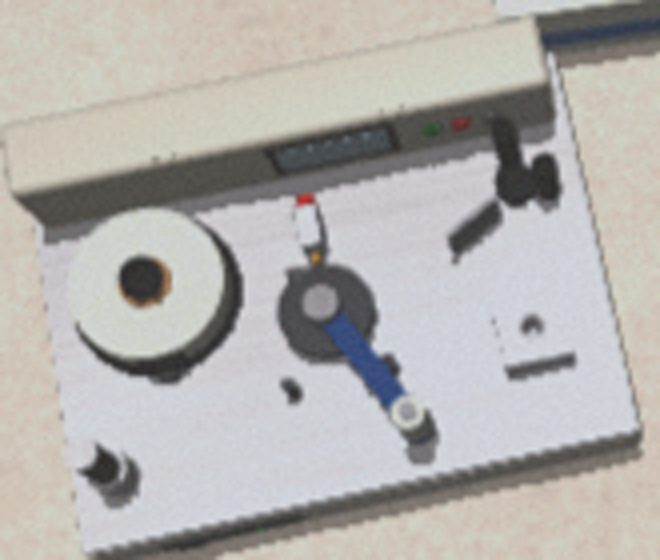

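View pics/sc.png

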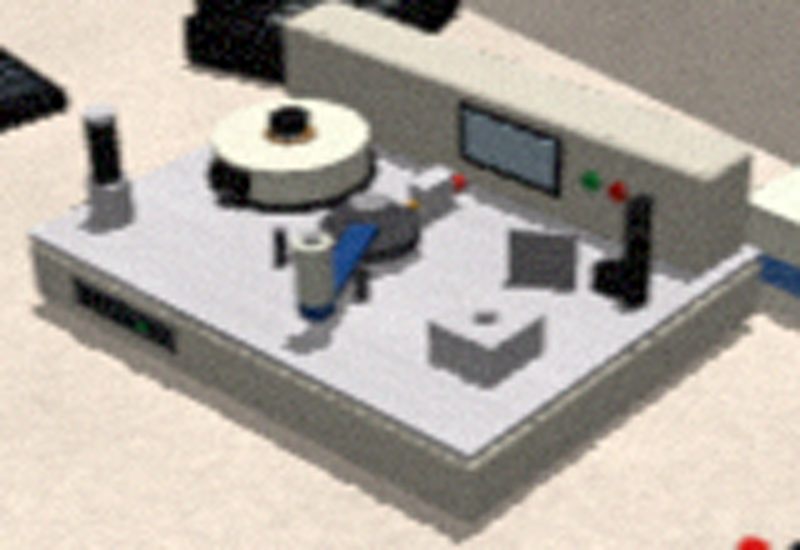

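The top crop shows the socket hole at about (531,324), idler top (408,411), hub (320,302) and deck front corners (640,433) and (88,552). The side crop shows the hole at (487,318), idler top (313,241) and front corners (470,465) and (32,235).

```bash
cat > m.py <<'E'
from h import *
from scipy.optimize import least_squares
t,s=load("top0"),load("side0")
T=lambda x,y:((x+.5)/4-.5+85,(y+.5)/4-.5+85)
S=lambda x,y:((x+.5)/5-.5+170,(y+.5)/5-.5+110)
for n,a,b in(("hole",T(531,324),S(487,318)),("idler",T(408,411),S(313,241)),("cornerFR",T(640,433),S(470,463)),("cornerFL",T(88,553),S(33,235)),("roller",(341.92,182.24),(338.6,239.49)),("roll",T(147,279),S(290,122)),
  ("tubeN",(345.72,215.78),(312.33,265.79)),("tubeF",(335.17,153.6),(359.82,229.05)),("tubeL",(306.23,172.15),(320.42,220.55)),("blue",(310,195.5),(302.62,232.82))):
    p,e=tri(t,a,s,b); print(n,p.round(1),"gap",round(e,1))
obs=[(t,T(531,324),(-65,-140,88)),(s,S(487,318),(-65,-140,88)),(t,T(640,433),(-150,-200,60)),(t,T(88,553),(-150,200,60)),(s,S(470,463),(-150,-200,60)),(s,S(33,235),(-150,200,60)),
 (t,T(320,302),(-18,0,98)),(t,T(408,411),(-18-110*np.cos(.45),-110*np.sin(.45),130)),(s,S(313,241),(-18-110*np.cos(.45),-110*np.sin(.45),130)),(t,T(147,279),(26,118,106)),(s,S(290,139),(26,118,106))]
def W(q,p):
    c,n=np.cos(q[2]),np.sin(q[2]);return np.array([q[0]+c*p[0]-n*p[1],q[1]+n*p[0]+c*p[1],p[2]])
f=lambda q:np.array([np.subtract(proj(c,W(q,p)),uv) for c,uv,p in obs])
r=least_squares(lambda q:f(q).ravel(),[600,100,.1],loss='soft_l1')
print(r.x.round(3));print(f(r.x).round(1).tolist());print("socket",W(r.x,(-65,-140,88)),"idler",W(r.x,obs[7][2]))
for k in(.7,.8,.85,.9):print(k,W(r.x,(-18-110*np.cos(.45-k),-110*np.sin(.45-k),130)).round(1))
E
python3 m.py
```

```text
hole [586.1  37.1  86.7] gap 0.3
idler [518.5 118.  130.3] gap 0.5
cornerFR [511.3 -34.9  55. ] gap 1.3
cornerFL [448.6 352.4  58.7] gap 1.6
roller [ 515.5 -303.8   97.1] gap 1.0
roll [629.7 300.7 103.3] gap 0.5
tubeN [ 425.3 -308.7   75.5] gap 0.7
tubeF [ 605.1 -298.5   75.2] gap 0.2
tubeL [ 555.6 -211.4   74.7] gap 0.0
blue [ 487.6 -215.6   75. ] gap 0.5
[6.25967e+02 1.83213e+02 1.61000e-01]
[[0.9, 0.5], [0.1, 0.2], [1.3, -0.2], [-1.6, 0.7], [0.1, -0.6], [-1.6, -0.5], [0.6, -0.2], [0.4, 0.1], [-0.0, 0.2], [-1.5, -1.2], [0.2, -4.7]]
socket [584.22033553  34.61186803  88.        ] idler [518.08832198 117.2435526  130.        ]
0.7 [498.6 190.1 130. ]
0.8 [500.2 201.  130. ]
0.85 [501.3 206.4 130. ]
0.9 [502.8 211.7 130. ]
```

```bash
cat > go.py <<'E'
import sys,numpy as np
from plant import get_obs
from scipy.spatial.transform import Rotation as Ro
# usage: go.py x y z [yaw] : shift in tool axes (m) and turn from the present pose
a=list(map(float,sys.argv[1:])); o=get_obs(); R=Ro.from_euler('xyz',o['tcp_rot'])
print("t",round(o['time'],2),"pos",o['tool_pos'].round(1),"rpy",o['tcp_rot'].round(3),"F",o['contact_force'].round(1),"w",round(o['grip_width'],1))
print("dp",(R.inv().apply(np.array(a[:3])-o['tool_pos'])/1000).round(4))
if len(a)>3: print("rot",(R.inv()*Ro.from_euler('xyz',[np.pi,0,a[3]])).as_rotvec().round(3))
E
python3 go.py 450 150 230 3.303
```

```text
t 0.1 pos [145.3 504.1 226.1] rpy [-3.14  -0.     2.861] F [-0.9  0.2  0.4] w 91.7
dp [-0.3909 -0.2558 -0.0036]
rot [-0.001 -0.    -0.442]
```

```bash
python3 -m pendant '{"dp":[[-0.03,-0.02,0],[-0.08,-0.05,0],[-0.13,-0.085,0],[-0.18,-0.118,0],[-0.235,-0.154,0],[-0.29,-0.19,0],[-0.345,-0.226,0],[-0.391,-0.256,-0.004]],"rotation":[[0,0,-0.05],[0,0,-0.1],[0,0,-0.16],[0,0,-0.22],[0,0,-0.28],[0,0,-0.34],[0,0,-0.4],[0,0,-0.442]]}' 0.06; python3 go.py 515.5 -303.8 180 3.303
```

```text
time: 1.1
tool_pos: [449.5, 150.0, 230.3]
tcp_rot: [3.141, -0.001, -2.979]
contact_force: [1.0, 1.1, -0.2]
grip_width: 60.2
finger_force: 0.0
t 1.1 pos [449.5 150.  230.3] rpy [ 3.141e+00 -1.000e-03 -2.979e+00] F [ 1.   1.1 -0.2] w 60.2
dp [ 0.0083 -0.4585  0.0501]
rot [ 0.    -0.001  0.001]
```

```bash
python3 -m pendant '{"dp":[[0,-0.04,0],[0.002,-0.1,0],[0.003,-0.16,0],[0.005,-0.22,0.01],[0.006,-0.28,0.02],[0.007,-0.34,0.035],[0.008,-0.40,0.05],[0.0083,-0.4585,0.05]],"rotation":[[0,0,0],[0,0,0],[0,0,0],[0,0,0],[0,0,0],[0,0,0],[0,0,0],[0,0,0]]}' ; python3 -m pendant '{"dp":[[0,0,0],[0,0,0]],"rotation":[[0,0,0],[0,0,0]]}'; python3 go.py 515.5 -303.8 62 3.303
```

```text
time: 2.1
tool_pos: [513.4, -303.5, 178.7]
tcp_rot: [3.139, -0.002, -2.981]
contact_force: [0.5, 0.0, 0.5]
grip_width: 60.4
finger_force: 0.0
time: 2.35
tool_pos: [513.7, -301.6, 179.9]
tcp_rot: [3.14, -0.001, -2.981]
contact_force: [0.4, 0.4, -0.4]
grip_width: 60.1
finger_force: 0.0
t 2.35 pos [ 513.7 -301.6  179.9] rpy [ 3.140e+00 -1.000e-03 -2.981e+00] F [ 0.4  0.4 -0.4] w 60.1
dp [-0.0015 -0.0027  0.1179]
rot [ 0.002 -0.001 -0.001]
```

```bash
python3 -m pendant '{"dp":[[-0.0015,-0.0027,0.02],[-0.0015,-0.0027,0.055],[-0.0015,-0.0027,0.09],[-0.0015,-0.0027,0.11],[-0.0015,-0.0027,0.116],[-0.0015,-0.0027,0.116]],"rotation":[[0,0,0],[0,0,0],[0,0,0],[0,0,0],[0,0,0],[0,0,0]]}' ; python3 -m pendant '{"dp":[[0,0,0],[0,0,0],[0,0,0],[0,0,0],[0,0,0],[0,0,0]],"rotation":[[0,0,0],[0,0,0],[0,0,0],[0,0,0],[0,0,0],[0,0,0]]}' 0.015; python3 go.py 515.5 -303.8 190 3.303
```

```text
time: 3.1
tool_pos: [516.4, -303.7, 65.1]
tcp_rot: [-3.141, 0.0, -2.979]
contact_force: [-1.0, -0.6, -0.5]
grip_width: 59.9
finger_force: 0.0
time: 3.85
tool_pos: [516.1, -304.6, 64.7]
tcp_rot: [-3.142, 0.0, -2.981]
contact_force: [-0.7, -0.9, 1.3]
grip_width: 21.5
finger_force: 30.0
t 3.85 pos [ 516.1 -304.6   64.7] rpy [-3.142  0.    -2.981] F [-0.7 -0.9  1.3] w 21.5
dp [ 0.0005  0.0009 -0.1253]
rot [-0.  0. -0.]
```

```bash
python3 -m pendant '{"dp":[[0,0,-0.02],[0,0,-0.06],[0,0,-0.1],[0,0,-0.125],[0.0,0.02,-0.125],[-0.002,0.07,-0.125],[-0.006,0.12,-0.125],[-0.008,0.16,-0.125]],"rotation":[[0,0,0],[0,0,0],[0,0,0],[0,0,0],[0,0,0],[0,0,0],[0,0,0],[0,0,0]]}' ; python3 go.py 585 36 180 3.303
```

```text
time: 4.85
tool_pos: [497.7, -143.4, 189.4]
tcp_rot: [3.141, -0.0, -2.98]
contact_force: [-0.4, -0.4, -0.8]
grip_width: 21.6
finger_force: 30.0
t 4.85 pos [ 497.7 -143.4  189.4] rpy [ 3.141 -0.    -2.98 ] F [-0.4 -0.4 -0.8] w 21.6
dp [-0.115   0.163   0.0094]
rot [ 0.001 -0.     0.   ]
```

```bash
python3 -m pendant '{"dp":[[-0.025,0.035,0],[-0.055,0.08,0],[-0.085,0.12,0],[-0.105,0.15,0],[-0.115,0.163,0],[-0.115,0.163,0],[-0.115,0.163,0]],"rotation":[[0,0,0],[0,0,0],[0,0,0],[0,0,0],[0,0,0],[0,0,0],[0,0,0]]}'
python3 - <<'E'
from h import *
from plant import get_obs,vision
c={n:vision.capture(n) for n in("top","side")}
for n in c: np.save(f'pics/{n}1.npy',c[n],allow_pickle=True)
o=get_obs();p=o['tool_pos'];print(p.round(1),o['tcp_rot'].round(3))
for n in c:
    for b in blobs(c[n],6,18): print(n,b[0],b[1],b[2])
E
python3 go.py 585 36 115 3.303
```

```text
time: 5.72
tool_pos: [585.2, 32.9, 189.4]
tcp_rot: [-3.141, -0.001, -2.981]
contact_force: [-0.3, 0.8, -0.8]
grip_width: 21.4
finger_force: 30.0
[585.3  32.8 189.7] [-3.141 -0.    -2.982]
side [111.54  96.25] 261 [93 86 38 19]
side [ 74.22 104.97] 76 [69 98 11 13]
side [265.67 133.  ] 18 [264 131   4   5]
side [425.   268.11] 9 [424 265   4   8]
side [435.73 271.82] 11 [433 268   5   7]
t 5.83 pos [585.3  32.8 189.7] rpy [-3.141 -0.    -2.982] F [ 0.9 -0.2 -0.3] w 21.2
dp [-0.0002  0.0032  0.0747]
rot [-0.    -0.    -0.002]
```

```bash
sed '/^for n,a,b/,$d' m.py > m0.py
python3 - <<'E'
from m0 import *
print("side centre",plane(s,*S(487.5,317.5),88).round(1),"hole",plane(s,*S(487,318),88).round(1))
a,b=plane(t,*T(508,366),88),plane(t,*T(576,355),88);print("top front edge",a.round(1),b.round(1),np.linalg.norm(a-b).round(1))
y=.16;print("centre from it",((a+b)/2+25*np.array([np.cos(y),np.sin(y),0])).round(1), "top hole",plane(t,*T(531,324),88).round(1))
c=load("side1");a=c['pixels'][95:215,190:330,::-1]
cv2.imwrite('pics/s1.png',cv2.convertScaleAbs(cv2.resize(a,None,fx=5,fy=5,interpolation=cv2.INTER_CUBIC),alpha=1.6))
print("expected foot px in crop",[(np.array(proj(c,(585.3-.6,32.8+.5,z)))-(190,95)+.5)*5-.5 for z in(189.7-19.7-22,189.7-19.7)])
E
```

```text
side centre [585.2  35.8  88. ] hole [584.7  35.6  88. ]
top front edge [556.5  54.2  88. ] [561.6   6.6  88. ] 47.8
centre from it [583.7  34.4  88. ] top hole [585.9  37.   88. ]
expected foot px in crop [array([388.84309607, 307.42579031]), array([388.57879878, 274.10230478])]
```

View pics/s1.png

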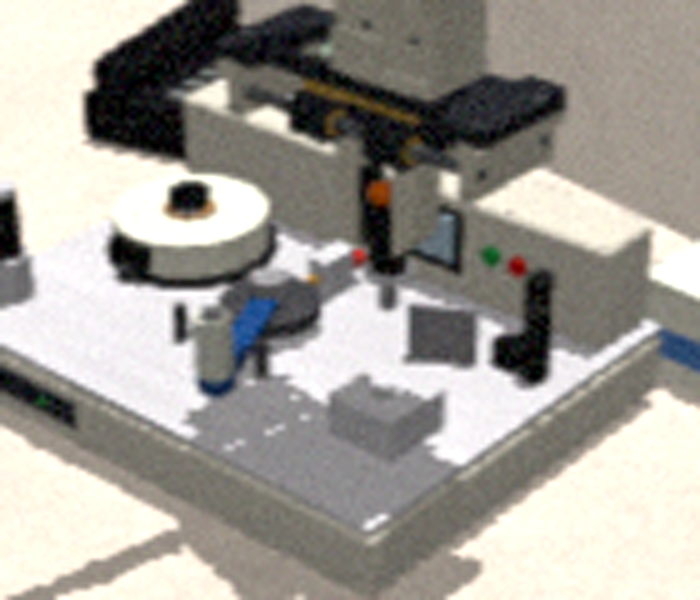

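The pin foot appears at (388,307), where the robot pose predicts it, so the side view is trustworthy here. The socket is at about (585.2, 35.7).

```bash
python3 -m pendant '{"dp":[[0,0.001,0.01],[0,0.0025,0.03],[0,0.003,0.05],[0,0.003,0.056],[0,0.003,0.056],[0,0.003,0.056]],"rotation":[[0,0,0],[0,0,0],[0,0,0],[0,0,0],[0,0,0],[0,0,0]]}' ; python3 go.py 585.5 35.7 118 3.303
```

```text
time: 6.58
tool_pos: [585.6, 36.9, 134.3]
tcp_rot: [-3.141, 0.001, -2.981]
contact_force: [-0.1, 0.2, -0.5]
grip_width: 21.8
finger_force: 30.0
t 6.58 pos [585.6  36.9 134.3] rpy [-3.141e+00  1.000e-03 -2.981e+00] F [-0.1  0.2 -0.5] w 21.8
dp [ 0.0004 -0.0012  0.0163]
rot [-0.     0.001 -0.   ]
```

```bash
python3 -m pendant '{"dp":[[0,-0.001,0],[0,-0.001,0.003],[0,-0.001,0.006],[0,-0.001,0.008],[0,-0.001,0.01],[0,-0.001,0.012]],"rotation":[[0,0,0],[0,0,0],[0,0,0],[0,0,0],[0,0,0],[0,0,0]]}' ; python3 go.py 585.5 35.7 107.7 3.303
```

```text
time: 7.32
tool_pos: [585.3, 36.1, 121.4]
tcp_rot: [3.141, 0.0, -2.98]
contact_force: [-0.2, 0.8, -1.3]
grip_width: 21.5
finger_force: 30.0
t 7.33 pos [585.3  36.1 121.4] rpy [ 3.141  0.    -2.98 ] F [-0.2  0.8 -1.3] w 21.5
dp [-0.0001 -0.0004  0.0137]
rot [ 0.  0. -0.]
```

Foot is about 8 mm below the mouth with no force, so the pin is in the hole. I'll continue down.

```bash
python3 -m pendant '{"dp":[[0,0,0.003],[0,0,0.006],[0,0,0.009],[0,0,0.011],[0,0,0.0125],[0,0,0.0135]],"rotation":[[0,0,0],[0,0,0],[0,0,0],[0,0,0],[0,0,0],[0,0,0]]}' ; python3 go.py 585.5 35.7 107.7 3.303
```

```text
time: 8.07
tool_pos: [585.4, 36.1, 108.0]
tcp_rot: [3.142, 0.0, -2.98]
contact_force: [-0.1, -0.6, -1.3]
grip_width: 21.4
finger_force: 30.0
t 8.07 pos [585.4  36.1 108. ] rpy [ 3.142  0.    -2.98 ] F [-0.1 -0.6 -1.3] w 21.4
dp [-0.0001 -0.0004  0.0003]
rot [ 0.  0. -0.]
```

```bash
python3 -m pendant '{"dp":[[0,0,0.0007],[0,0,0.0014],[0,0,0.002]],"rotation":[[0,0,0],[0,0,0],[0,0,0]]}'
```

```text
time: 8.45
tool_pos: [585.5, 36.0, 107.6]
tcp_rot: [-3.141, 0.001, -2.98]
contact_force: [-4.7, -0.4, 12.0]
grip_width: 21.5
finger_force: 30.0
```

Seated, with 12 N upward reaction at the expected height. Releasing and retreating.

```bash
python3 -m pendant '{"dp":[[0,0,-0.0015],[0,0,-0.0015],[0,0,-0.0015],[0,0,-0.0015]],"rotation":[[0,0,0],[0,0,0],[0,0,0],[0,0,0]]}' 0.06; python3 -m pendant '{"dp":[[0,0,-0.01],[0,0,-0.03],[0,0,-0.06],[0,0,-0.08],[0,0.02,-0.085],[0.01,0.05,-0.085],[0.03,0.08,-0.085]],"rotation":[[0,0,0],[0,0,0],[0,0,0],[0,0,0],[0,0,0],[0,0,0],[0,0,0]]}'
python3 - <<'E'
from h import *
from plant import vision
c=vision.capture("side");np.save('pics/side2.npy',c,allow_pickle=True)
for b in blobs(c,6,18): print(b[0],b[1],b[2])
for z in(139,142):print(proj(c,(585,36,z)))
a=c['pixels'][95:215,190:330,::-1]
cv2.imwrite('pics/s2.png',cv2.convertScaleAbs(cv2.resize(a,None,fx=5,fy=5,interpolation=cv2.INTER_CUBIC),alpha=1.6))
E
python3 go.py 518.3 117.7 190 3.303
```

```text
time: 8.95
tool_pos: [585.3, 36.1, 107.4]
tcp_rot: [3.141, -0.0, -2.98]
contact_force: [-0.4, 0.1, -0.9]
grip_width: 56.3
finger_force: 0.0
time: 9.82
tool_pos: [542.0, 112.1, 191.9]
tcp_rot: [3.141, -0.001, -2.98]
contact_force: [-0.8, -0.1, 0.6]
grip_width: 59.9
finger_force: 0.0
[112.35  96.35] 221 [93 87 38 18]
[ 64.46 108.17] 201 [49 98 31 18]
[266.41 158.07] 27 [264 156   6   5]
[426.06 269.  ] 16 [424 265   7   9]
[435.5  270.79] 14 [433 266   5   9]
(np.float64(266.87147911083895), np.float64(158.38053473785024))
(np.float64(266.8636115530986), np.float64(157.4900716553293))
t 9.88 pos [538.5 115.1 191.9] rpy [ 3.139 -0.004 -2.978] F [-1.4  3.5 -0.5] w 60.0
dp [0.0195 0.0059 0.002 ]
rot [ 0.003 -0.004  0.002]
```

View pics/s2.png

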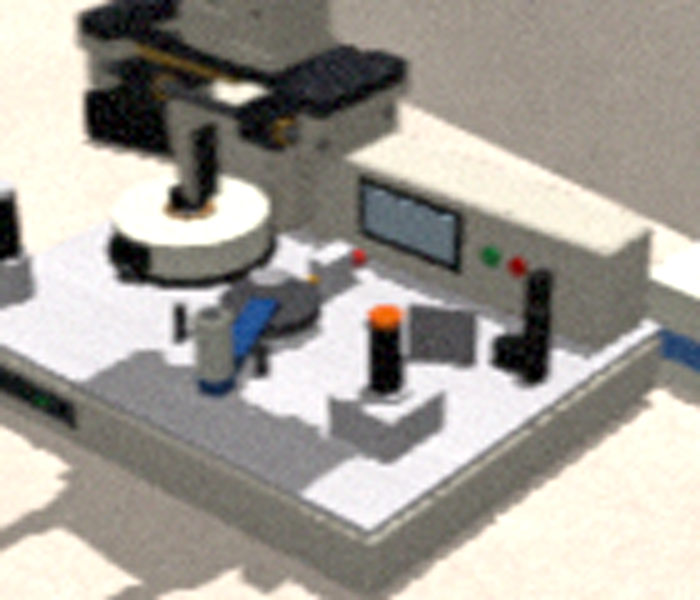

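The roller stands upright and home in the block (orange at (386,316), matching the predicted pixel), and the tensioner is still at rest with the idler at (213,330). Next I'll pinch the idler.

```bash
python3 -m pendant '{"dp":[[0,0,0],[0,0,0],[0,0,0]],"rotation":[[0,0,0],[0,0,0],[0,0,0]]}'; python3 go.py 518.7 118.2 99 3.303
```

```text
time: 10.25
tool_pos: [543.3, 109.7, 192.4]
tcp_rot: [3.142, -0.0, -2.981]
contact_force: [-0.3, -0.9, -0.5]
grip_width: 60.4
finger_force: 0.0
t 10.25 pos [543.3 109.7 192.4] rpy [ 3.142 -0.    -2.981] F [-0.3 -0.9 -0.5] w 60.4
dp [0.0229 0.0123 0.0934]
rot [ 0.    -0.    -0.001]
```

```bash
python3 -m pendant '{"dp":[[0.012,0.006,0],[0.023,0.0123,0],[0.023,0.0123,0.03],[0.023,0.0123,0.06],[0.023,0.0123,0.085],[0.023,0.0123,0.0934],[0.023,0.0123,0.0934]],"rotation":[[0,0,0],[0,0,0],[0,0,0],[0,0,0],[0,0,0],[0,0,0],[0,0,0]]}'; python3 -m pendant '{"dp":[[0,0,0],[0,0,0],[0,0,0],[0,0,0],[0,0,0]],"rotation":[[0,0,0],[0,0,0],[0,0,0],[0,0,0],[0,0,0]]}' 0.018;  python3 - <<'E'
import numpy as np
from plant import get_obs
from scipy.spatial.transform import Rotation as Ro
o=get_obs();R=Ro.from_euler('xyz',o['tcp_rot']);y=.161
v=lambda k:-110*np.array([np.cos(.45-k+y),np.sin(.45-k+y),0]) 
# arm at swing k points along labeller angle pi+.45-k
print(o['tool_pos'].round(1))
for k in np.arange(.1,.91,.1).tolist()+[.86]: print(round(k,2),(R.inv().apply(v(k)-v(0))/1000).round(4))
E
```

```text
time: 11.12
tool_pos: [517.9, 118.8, 99.3]
tcp_rot: [3.141, -0.0, -2.98]
contact_force: [-0.5, -1.2, 0.2]
grip_width: 60.2
finger_force: 0.0
time: 11.75
tool_pos: [518.5, 118.2, 99.4]
tcp_rot: [-3.141, 0.001, -2.98]
contact_force: [-0.1, -3.1, 1.0]
grip_width: 23.5
finger_force: 30.0
[518.5 118.2  99.4]
0.1 [ 0.0043  0.0101 -0.    ]
0.2 [ 0.0075  0.0206 -0.    ]
0.3 [ 0.0097  0.0314 -0.    ]
0.4 [ 0.0108  0.0424 -0.    ]
0.5 [ 0.0108  0.0533 -0.0001]
0.6 [ 0.0097  0.0643 -0.0001]
0.7 [ 0.0075  0.0751 -0.0001]
0.8 [ 0.0043  0.0856 -0.0001]
0.9 [-0.      0.0957 -0.0001]
0.86 [ 0.0018  0.0917 -0.0001]
```

```bash
python3 -m pendant '{"dp":[[0.0022,0.005,0],[0.0043,0.0101,0],[0.006,0.0153,0],[0.0075,0.0206,0],[0.0086,0.026,0],[0.0097,0.0314,0],[0.0103,0.037,0],[0.0108,0.0424,0]],"rotation":[[0,0,0],[0,0,0],[0,0,0],[0,0,0],[0,0,0],[0,0,0],[0,0,0],[0,0,0]]}'; python3 -m pendant '{"dp":[[0.0001,0.0055,0],[0,0.0109,0],[-0.0004,0.0165,0],[-0.0011,0.0219,0],[-0.0022,0.0273,0],[-0.0033,0.0327,0],[-0.0048,0.038,0],[-0.0065,0.0432,0]],"rotation":[[0,0,0],[0,0,0],[0,0,0],[0,0,0],[0,0,0],[0,0,0],[0,0,0],[0,0,0]]}'
```

```text
time: 12.75
tool_pos: [500.8, 158.5, 99.3]
tcp_rot: [-3.14, 0.0, -2.98]
contact_force: [1.8, -8.3, 2.2]
grip_width: 23.1
finger_force: 30.0
time: 13.75
tool_pos: [500.2, 201.7, 99.2]
tcp_rot: [-3.14, -0.0, -2.98]
contact_force: [1.8, -10.4, 4.0]
grip_width: 23.4
finger_force: 30.0
```

Now about 0.80 rad; I'll ease on to about 0.86 and check.

```bash
python3 -m pendant '{"dp":[[-0.0012,0.003,0],[-0.0025,0.0063,0],[-0.0025,0.0063,0],[-0.0025,0.0063,0]],"rotation":[[0,0,0],[0,0,0],[0,0,0],[0,0,0]]}'
python3 - <<'E'
from h import *
from plant import vision,get_obs
o=get_obs()
p=o['tool_pos'];d=p[:2]-np.array([608.8,181.3]);print(p,"r",np.linalg.norm(d),"swing",.45-(np.arctan2(-d[1],-d[0])-.161))
T=vision.capture("top")['pixels']; S=vision.capture("side")['pixels']
a=np.hstack([cv2.resize(x[...,::-1],(400,400)) for x in(T[85:225,85:225],S[85:225,190:330])])
cv2.imwrite('pics/f.png',cv2.convertScaleAbs(a,alpha=1.6))
E
```

```text
time: 14.25
tool_pos: [501.6, 208.0, 99.3]
tcp_rot: [-3.139, -0.001, -2.98]
contact_force: [1.1, -10.5, 3.8]
grip_width: 23.6
finger_force: 30.0
[501.56858129 207.98928818  99.25937355] r 110.50291969527649 swing 0.854937727539264
```

View pics/f.png

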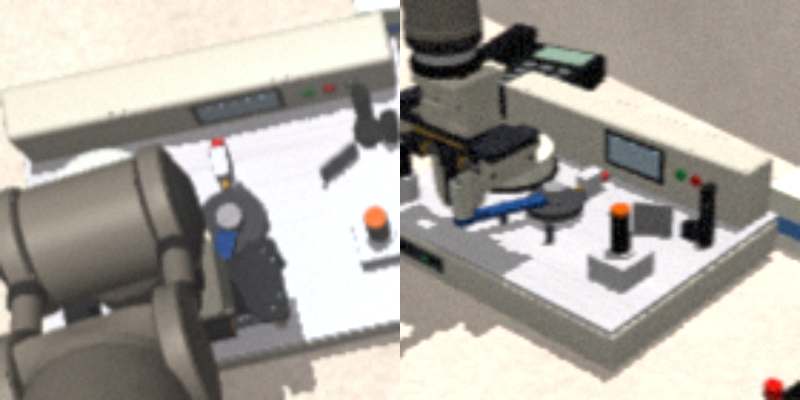

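The arm is swung left with the idler between the fingers, and the guide roller stands upright at (620,211). I'll press on to the stop.

```bash
python3 -m pendant '{"dp":[[-0.0008,0.0015,0],[-0.0016,0.003,0],[-0.0023,0.0045,0],[-0.0023,0.0045,0]],"rotation":[[0,0,0],[0,0,0],[0,0,0],[0,0,0]]}'
```

```text
time: 14.85
tool_pos: [502.8, 212.7, 99.2]
tcp_rot: [-3.139, -0.001, -2.98]
contact_force: [0.0, -10.3, 5.5]
grip_width: 23.6
finger_force: 30.0
```

```bash
python3 -m pendant '{"dp":[[-0.0005,0.001,0],[-0.0008,0.0015,0],[-0.0008,0.0015,0]],"rotation":[[0,0,0],[0,0,0],[0,0,0]]}'
```

```text
time: 15.22
tool_pos: [502.9, 213.0, 99.1]
tcp_rot: [-3.137, -0.003, -2.98]
contact_force: [-1.4, -15.6, 5.9]
grip_width: 23.3
finger_force: 30.0
```

The force rose to 15.6 N with almost no further travel, so the arm is on its stop. Handing in.

```bash
python3 -c "
from plant import workorder; print(workorder.close_job())"
```

```text
the job is handed in; nothing more can be done
None
```

The job is handed in at about 15 s: the guide roller stands home and released in its socket, the fingers hold the tensioner arm at its stop (about 0.90 rad, about 15 N), and I moved nothing else; no verdict came back.

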